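# Clear the last-length gauge, then draw it out to the size mark and hold it

## Robot

A 6-joint arm with a two-finger parallel gripper is mounted at the origin on the work surface. World frame = base frame: x ahead of the robot, y to its left, z up, the work surface at z = 0. Lengths are in m, angles in rad, forces in N, time in s.
With the tool pointing down it reaches from about 0.275 to 0.875 m from the base axis. Payload 12.5 kg.
Tool frame: the origin (TCP) lies midway between the tips of the shut fingers; the grasp point (between the pads) lies arm.grasp_offset behind it (arm.grasp_offset is the distance from the TCP to the grasp point, in m); z points along the fingers, y is the line along which they close (so a half turn about z gives the same grasp; the last joint's range is limited). The gripper opens to 85 mm and grips with 20 to 120 N. Pads are 22 mm wide; open, the fingers measure 114 mm over their backs; the gripper's body (76 mm by 85 mm) begins 54 mm behind the grasp point. The pads swing forward as they close: fully open they stand 13 mm farther back than shut.
Start: joints at [-1.23, 0.351, 1.652, -0, 1.139, -0.085], TCP at [0.227, -0.501, 0.231] pointing down, gripper open.
Joint ranges: [-2.75, 2.75], [-0.79, 2.1], [0.01, 2.65], [-1.57, 4.71], [0.07, 3.14], [-2.87, 2.87]. Speed limits (rad/s): [2.22, 2.22, 2.79, 3.14, 3.14, 3.14].

## Interface

Orientations are given as a unit quaternion [x, y, z, w].
In Python, from workcell import arm gives the robot as it stands. Calls block until the motion is done:
- arm.goto(position, orientation): joint-space move of the TCP to a pose.
- arm.move_straight(position, frame=None, feed=0.15): straight line of the TCP; frame=None keeps the orientation; feed is the mean speed in m/s.
- arm.set_joints(angles): joint-space move.
- arm.let_go() and arm.grasp(force=None): open the fingers fully, or close them until they stop; force is the grip in N (None keeps the last).
- arm.wait(seconds).
- arm.inverse_kinematics(position, orientation): joint angles nearest the present ones, or None.
- arm.get_image(name): name is "scene" or "top" or "wrist"; returns the picture (384x512x3 uint8, red, green, blue); there is no depth.
- arm.camera_params(name): a dict with "intrinsics" (3x3 intrinsics, pixels), "eye" and "attitude" of the camera in the world. Camera axes: x right, y down, z forward; pixel columns grow to the right and rows downward; lengths in m; the calibration is good to about 2 mm. The wrist camera is an equidistant fisheye: a pixel r from the principal point sees the ray r / f radians off the axis. A picture is of the moment at which its call begins: read the wrist's pose just before it. camera_params takes no time and is no camera call; for the wrist camera it gives the pose at the moment of the call.
A pose or a line that the arm cannot do raises arm.MotionError and nothing moves.
- arm.close_job(): hands the job in; it is judged then, once.
Trained networks look in the newest picture that a camera, given by its name, has taken for a name from the list of things; names that differ only in an ending like _2 or _b are one class to them, and where a whole thing is asked for, a point or a joint stands for the part that bears it (a point fixed in the world has none). Each returns a list of dicts, best first, with "conf" (0 to 1); they miss things now and then, are a little off and sometimes report something else, mostly with a low value. They report only what shows in the picture. A call takes as long as a camera call.
- arm.spot_in(camera, label): "pixel" ([column, row] in pixels, amid what is visible of it).
- arm.tip_of(camera, label): "pixel" ([column, row] in pixels: a listed point, or the origin of a listed thing).
Readings, each from a call of its own:
- arm.read_clock(): time.
- arm.read_joints(): joint angles.
- arm.read_qd(): joint speeds.
- arm.read_joint_torque(): joint torques, N m.
- arm.read_ee_pos(): TCP position.
- arm.read_ee_rot(): TCP orientation.
- arm.read_force(): force on the tool from outside, world axes, zero at the start.
- arm.read_ft_torque(): the same for the moment, N m.
- arm.read_finger_gap(): finger opening in m.
- arm.read_gripper_force(): force on a finger pad.
Only numpy, scipy, OpenCV 4.12 (cv2) and the standard library are available. Lean on these libraries where they do the work, as an engineer would, in place of code of your own. Each camera call takes 0.05 s, during which the arm holds its last target. There are 200 camera calls.

## Task

Two stray heel blocks lie on the bed of the shoe-last length gauge: put the red one in the red bin and the blue one in the blue bin. Then grip the gauge's upright black head, squeezing its yellow side button to release the lock, and draw the telescoping arm out until the tip of its orange pointer stands at the green size rider on the scale, level with the rider's white line. Finish while still holding it there with the button squeezed, as a spring pulls the arm back; leave everything else on the bench where it is.

Things in the scene. Friction and masses are not known exactly. Their poses are not given: they have to be found in the camera images.
- gauge: length gauge fixed to the bench. Origin on the bench under the mouth of its aluminium outer tube; x = the way the arm extends, z up. Grey bed x -195 to 230, y -62 to 92 mm, 12 high. Tube x -190 to 0, y +-16, up to 45 mm high; steel catch on it at x -22 to -10, y 16 to 30, up to 52 mm high. White scale, ticks every 6.67 mm, along y 52 to 68
- length_arm (a joint): how far the telescoping arm is drawn out, m: 0 = home (start), up to 0.15. A spring draws it home with 3 N at 0 and 5.3 N at 0.15, friction 0.5 N more. While the button is out, a hook locks it at 0 (1 to 2 mm of play)
- lock_button (a joint): travel of the yellow lock button, m: 0 = out (locked), 0.007 = fully squeezed in. The hook is clear of its catch from about 0.0035 on. Its spring takes 2 N at 0 and 5.5 N at 0.007; it springs out when let go
- grip (a point): centre of the arm's upright black grip post, moves with the arm; 70 mm above the bench, at gauge x = 22 mm when home. Post 26 mm along gauge x, 45 to 87 mm above the bench; plain face at gauge y -14.5, yellow button face at +22 (36.5 mm across, 29.5 squeezed). Grip from above, fingers closing along gauge y. Below it a carriage 38 x 50 mm, top 45 mm above the bench
- button_face (a point): centre of the outer face of the yellow button, on the +y side of the grip post, 68 mm above the bench; the face is 22 mm (along gauge x) by 34 mm high; pressed towards gauge -y
- pointer (a point): tip of the flat orange pointer, 17 mm above the bench, 64 mm to gauge +y of the arm's axis, at the same gauge x as the grip; moves with the arm
- rider: green size rider fixed beside the scale, 10 mm along the scale, 20 mm across it, 8 mm high, standing on the bed; origin on its underside; x axis along the gauge's x
- size_mark (a point): centre of the white line on top of the green rider; x axis along the gauge's x. The arm must be drawn out 60 to 120 mm, varying, to bring the pointer beside it
- heel_red: D-shaped red heel block, black sole layer: 37 mm long (x), 34 wide (y), 30 high, about 40 g; origin on its underside, at the centre of its round end (radius 17), 20 mm from the flat end at x = -20; z up. Grip the flat parallel sides, 34 mm apart, x = -20 to 0. Starts upright on the gauge bed (12 mm above the bench), in the way of the sliding head
- heel_blue: D-shaped blue heel block, black sole layer: 37 mm long (x), 34 wide (y), 30 high, about 40 g; origin on its underside, at the centre of its round end (radius 17), 20 mm from the flat end at x = -20; z up. Grip the flat parallel sides, 34 mm apart, x = -20 to 0. Starts upright on the gauge bed (12 mm above the bench), in the way of the sliding head
- heel_red_mid (a point): centre of the red heel block
- heel_blue_mid (a point): centre of the blue heel block
- bin_red: red open bin, 110 x 110 x 40 mm, walls 4 mm, fixed; origin under its centre
- bin_blue: blue open bin, same size, fixed; origin under its centre
- bin_red_in (a point): centre of the red bin's inner floor, about 4 mm above the bench
- bin_blue_in (a point): centre of the blue bin's inner floor
- last_a: grey-green plastic shoe last, 175 mm long, 64 wide, up to 78 mm high, far side of the bench; bystander
- last_b: second such last, far side; bystander
- heel_black: black D-shaped heel block like the coloured ones, left of the gauge; bystander, stays where it is
- glue_jar: small glass jar, yellow lid, 64 mm across, 85 high; bystander
- thread_spool: wooden spool, 44 mm across, 50 high, left of the gauge; bystander
- cobbler_hammer: hammer lying on the left of the bench; bystander
- rivet_tin: flat red tin, 60 mm across, 40 high, on the right; bystander

How it is judged:
On the way, in this order (a step that is already met when the one before it is completed fails the run):
1. red heel block in the red bin and blue one in the blue bin, let go (x of heel_red_mid in the frame of bin_red_in between -0.047 and 0.047 m and y of heel_red_mid in the frame of bin_red_in between -0.047 and 0.047 m and height (world z) of each of heel_red_mid, heel_blue_mid below 0.034 m and x of heel_blue_mid in the frame of bin_blue_in between -0.047 and 0.047 m and y of heel_blue_mid in the frame of bin_blue_in between -0.047 and 0.047 m and contact force between the fingers and heel_red below 0.1 N and contact force between the fingers and heel_blue below 0.1 N), for 0.2 s.
2. the lock button is squeezed in while the arm is still home (value of joint lock_button above 0.0035 m and value of joint length_arm below 0.006 m), for 0.05 s.
At the end, for the whole second after the job is handed in: Red block lies in the red bin and blue block in the blue bin, at rest. The pointer tip is within 4 mm of the rider's white line along the scale and still, the fingers hold the head (over 3 N) and the yellow button is squeezed in by more than 3.5 mm, all through the last second (x of heel_red_mid in the frame of bin_red_in between -0.047 and 0.047 m and y of heel_red_mid in the frame of bin_red_in between -0.047 and 0.047 m and height (world z) of each of heel_red_mid, heel_blue_mid below 0.034 m and x of heel_blue_mid in the frame of bin_blue_in between -0.047 and 0.047 m and y of heel_blue_mid in the frame of bin_blue_in between -0.047 and 0.047 m and linear speed of each of heel_red, heel_blue below 0.02 m/s and x of pointer in the frame of size_mark between -0.004 and 0.004 m and velocity of joint length_arm between -0.01 and 0.01 m/s and value of joint lock_button above 0.0035 m and contact force between the fingers and gauge above 3 N); the arm keeps its last pose, push and grip.
It fails at once if a bystander (last, black heel block, jar, spool, hammer, tin) moved more than 30 mm (distance of any of last_a, last_b, heel_black, glue_jar, thread_spool, cobbler_hammer, rivet_tin from where it was at the start of the episode above 0.03 m).
It also fails if it takes over 66 s, if anything falls off the work surface, if the arm or the gripper's body presses on something with over 40 N, if the wrist force passes 120 N, or if a joint passes its speed limit or range.

## Working session

There is one attempt and no reset: what is moved stays moved. The work goes in short steps, each a Python script; the robot and the scene stay as the last script left them, time stands still between calls to the robot, and variables do not carry over. Pictures are saved under pics/ and viewed, at most 10 in all, crops included, and the job is handed in when it is done.

```bash
ls; mkdir -p pics; python3 - <<'E'
from workcell import arm
import cv2,numpy as np
print(arm.grasp_offset, arm.read_clock(), arm.read_ee_rot())
for c in ("scene","top"):
    im=arm.get_image(c); cv2.imwrite(f"pics/{c}0.png",im[:,:,::-1])
    p=arm.camera_params(c); print(c,np.array(p["intrinsics"]).tolist(),p["eye"],p["attitude"])
    for l in ["grip","button_face","pointer","size_mark","heel_red","heel_blue","heel_red_mid","heel_blue_mid","bin_red_in","bin_blue_in","gauge","rider"]:
        print(l,[(np.round(d["pixel"],1).tolist(),round(d["conf"],2)) for d in arm.tip_of(c,l)[:3]])
E
```

```text
pics
0.0187 0.0 [ 9.77420281e-01  2.11303702e-01 -6.58011636e-05 -5.79815707e-04]
scene [[480.4010948470132, 0.0, 263.47127140890507], [0.0, 480.4010948470132, 189.70105028075136], [0.0, 0.0, 1.0]] [1.69787987 0.13987365 0.80970533] [ 0.58163649  0.66160819 -0.34754624 -0.32122453]
grip [([301.4, 178.9], 0.74)]
button_face [([296.4, 180.1], 0.53)]
pointer []
size_mark [([261.5, 204.5], 0.42)]
heel_red [([245.8, 190.1], 0.58)]
heel_blue [([274.8, 191.4], 0.55)]
heel_red_mid [([246.4, 188.2], 0.49)]
heel_blue_mid [([274.6, 189.8], 0.6)]
bin_red_in [([161.4, 171.9], 0.86)]
bin_blue_in [([147.8, 205.5], 0.86), ([165.3, 173.1], 0.46), ([341.0, 248.1], 0.16)]
gauge [([307.1, 199.5], 0.59)]
rider [([261.8, 207.2], 0.42), ([446.0, 223.3], 0.22)]
top [[387.40825067966955, 0.0, 253.19306450693702], [0.0, 387.40825067966955, 188.70152167182306], [0.0, 0.0, 1.0]] [0.41762366 0.03942746 1.45078847] [-0.69860893  0.71282364 -0.0432342   0.04425853]
grip [([224.4, 210.5], 0.49)]
button_face [([228.8, 205.0], 0.6)]
pointer [([227.9, 193.0], 0.63)]
size_mark [([342.0, 182.2], 0.53)]
heel_red [([274.6, 210.9], 0.67), ([231.8, 193.7], 0.29)]
heel_blue [([253.2, 210.2], 0.41)]
heel_red_mid [([273.8, 209.7], 0.44), ([250.3, 209.2], 0.42)]
heel_blue_mid [([248.7, 207.9], 0.65), ([148.5, 222.2], 0.43)]
bin_red_in [([348.4, 228.6], 0.61), ([343.0, 181.8], 0.38)]
bin_blue_in [([341.9, 181.6], 0.75), ([252.3, 210.1], 0.45), ([124.3, 199.4], 0.4)]
gauge [([224.1, 208.6], 0.73)]
rider []
```

```bash
python3 - <<'E'
import cv2
a=cv2.imread("pics/top0.png")[110:290,90:410]
cv2.imwrite("pics/top0c.png",cv2.resize(a,(800,450),interpolation=cv2.INTER_CUBIC))
E
```

```text
(no output)
```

View pics/top0c.png

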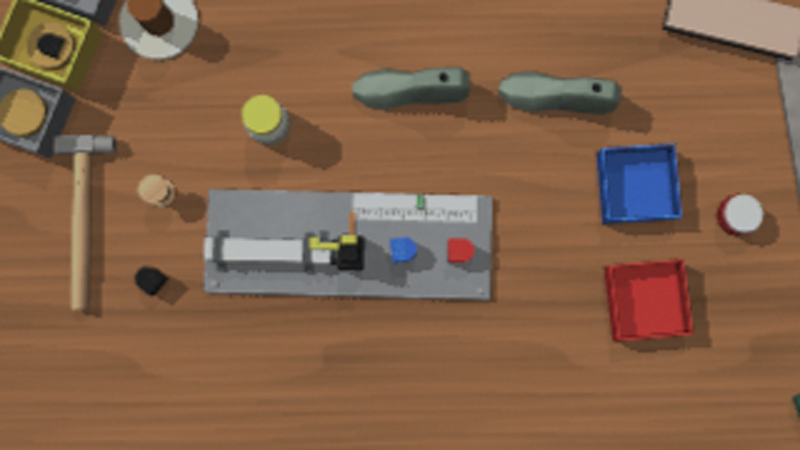

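View pics/scene0.png

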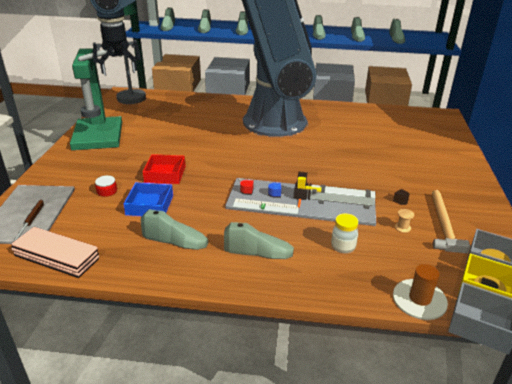

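The top view shows the head at px (230,211), the blue block at (251,209), the red block at (274,210) and the rider at (258,190). The blue bin is at (346,184) and the red bin at (350,230). The scene view agrees with this: gauge +x runs towards world -y. Next I'll look closer with the wrist camera.

```bash
cat > h.py <<'E'
from workcell import arm
import cv2,numpy as np
from scipy.spatial.transform import Rotation as R
def ray(c,p,px):
    K=np.array(p["intrinsics"]); d=(np.array(px,float)-K[:2,2])/K[0,0]
    if c=="wrist":
        r=np.hypot(*d); v=np.array([*(d/max(r,1e-9)*np.sin(r)),np.cos(r)])
    else: v=np.array([*d,1.])
    return R.from_quat(p["attitude"]).apply(v)
def at(c,p,px,z):
    v=ray(c,p,px); e=np.array(p["eye"]); return e+v*(z-e[2])/v[2]
def down(yaw):  # tool y (closing) at world angle yaw
    return (R.from_euler("z",yaw-np.pi/2)*R.from_euler("x",np.pi)).as_quat()
def down_near(yaw):
    """half-turn choice whose last joint is nearest mid-range is left to caller"""
    return [down(yaw),down(yaw+np.pi)]
E
python3 - <<'E'
from h import *
p=arm.camera_params("top")
for n,px,z in [("head",(229.6,210.8),.087),("blue",(250.8,209.2),.042),("red",(274,210),.042),("rider",(258,190.4),.02),("binb",(346.4,184),.02),("binr",(350,230),.02),("bedUL",(172.8,186),.012),("bedUR",(287.2,188.4),.012),("bedLR",(286.4,229.6),.012),("bedLL",(172,226.8),.012)]:
    print(n,at("top",p,px,z).round(3))
w=arm.camera_params("wrist"); print(w, arm.read_ee_pos())
for q in down_near(0)+down_near(np.pi/2): print(arm.inverse_kinematics([.37,0.03,.28],q))
E
```

```text
head [0.511 0.124 0.087]
blue [0.518 0.05  0.042]
red [ 0.513 -0.034  0.042]
rider [0.589 0.022 0.02 ]
binb [ 0.606 -0.308  0.02 ]
binr [ 0.436 -0.312  0.02 ]
bedUL [0.613 0.341 0.012]
bedUR [ 0.595 -0.088  0.012]
bedLR [ 0.442 -0.08   0.012]
bedLL [0.461 0.343 0.012]
{'intrinsics': array([[297.31863964,   0.        , 257.26487375],
       [  0.        , 297.31863964, 189.19687347],
       [  0.        ,   0.        ,   1.        ]]), 'eye': array([ 0.29504683, -0.46980171,  0.37502798]), 'attitude': array([ 0.83136141, -0.53529259, -0.08090153,  0.1255189 ])} [ 0.22719506 -0.50084865  0.23128229]
None
[-4.46904248e-02 -4.72006583e-02  1.99894655e+00 -4.44089210e-16
  1.18984676e+00 -4.46904248e-02]
[-4.46904248e-02 -4.72006583e-02  1.99894655e+00 -4.44089210e-16
  1.18984676e+00  1.52610590e+00]
[-0.04469042 -0.04720066  1.99894655  0.          1.18984676 -1.61548675]
```

```bash
python3 - <<'E'
from h import *
arm.goto([.45,0.06,.25],down(np.pi-0.04))
w=arm.camera_params("wrist"); im=arm.get_image("wrist"); cv2.imwrite("pics/w1.png",cv2.resize(im[:,:,::-1],(800,600)))
print(w["eye"],w["attitude"])
Z=dict(grip=.07,button_face=.068,pointer=.017,size_mark=.02,heel_red=.012,heel_blue=.012,heel_red_mid=.027,heel_blue_mid=.027,bin_red_in=.004,bin_blue_in=.004,gauge=0,rider=.012)
for l,z in Z.items():
    print(l,[(np.round(d["pixel"],1).tolist(),at("wrist",w,d["pixel"],z).round(4).tolist(),round(d["conf"],2)) for d in arm.tip_of("wrist",l)[:2]])
print(arm.read_clock())
E
```

```text
[0.45242521 0.13473712 0.39370165] [ 0.98858188 -0.01988962 -0.00296442  0.14933682]
grip [([310.6, 104.9], [0.5101, 0.1281, 0.07], 0.58), ([434.6, 28.0], [0.6712, 0.2303, 0.07], 0.28)]
button_face [([332.1, 103.7], [0.5348, 0.1294, 0.068], 0.98)]
pointer [([354.7, 103.7], [0.5784, 0.129, 0.017], 0.86), ([310.7, 227.5], [0.5205, -0.0409, 0.017], 0.63)]
size_mark [([363.5, 184.5], [0.5933, 0.0202, 0.02], 0.51), ([306.3, 164.5], [0.5127, 0.0502, 0.02], 0.23)]
heel_red [([306.2, 220.9], [0.5147, -0.0327, 0.012], 0.56)]
heel_blue [([306.6, 166.8], [0.5144, 0.0453, 0.012], 0.72)]
heel_red_mid []
heel_blue_mid [([310.7, 164.2], [0.5173, 0.052, 0.027], 0.97)]
bin_red_in [([331.1, 102.1], [0.5497, 0.1305, 0.004], 0.57)]
bin_blue_in []
gauge [([303.4, 86.9], [0.5136, 0.1508, 0.0], 0.89), ([425.9, 287.8], [0.7516, -0.1902, -0.0], 0.69)]
rider [([354.8, 179.3], [0.5828, 0.0257, 0.012], 0.56), ([429.8, 30.0], [0.7014, 0.2429, 0.012], 0.37)]
4.1167
```

View pics/w1.png

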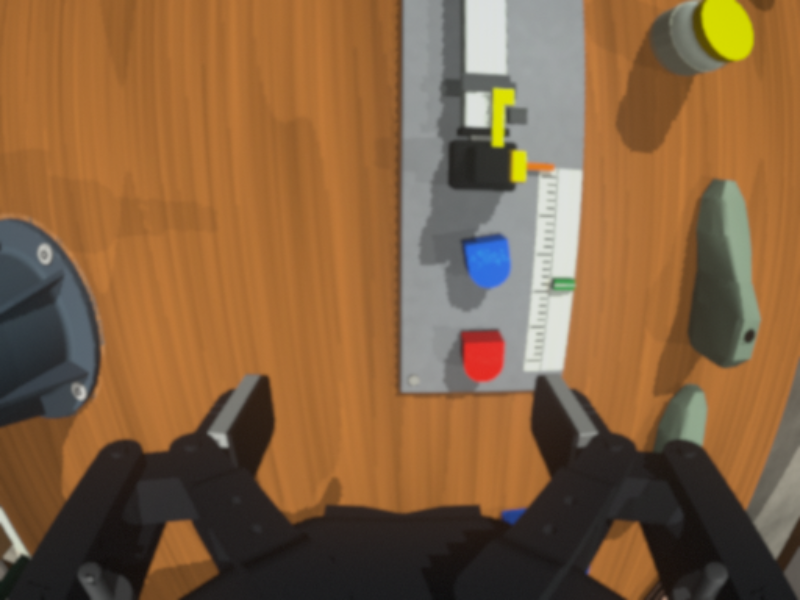

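The wrist view (800x600) shows the blue block at (487,261), turned slightly, and the red one at (483,355). Both have their round ends towards gauge +x. The head is at (483,166), with its button and pointer on the far side, and the rider is at (563,285). I'll measure the block yaws and the bins next.

```bash
cat >> h.py <<'E'
def mask_rect(im,lo,hi,box,c,p,z):
    """colour mask (HSV) inside box -> world min-area rect at height z of its largest contour"""
    m=cv2.inRange(cv2.cvtColor(im,cv2.COLOR_RGB2HSV),lo,hi); k=np.zeros_like(m); x0,y0,x1,y1=box; k[y0:y1,x0:x1]=m[y0:y1,x0:x1]
    ct=max(cv2.findContours(k,cv2.RETR_EXTERNAL,cv2.CHAIN_APPROX_NONE)[0],key=cv2.contourArea)[:,0]
    w=np.array([at(c,p,q,z)[:2] for q in ct]).astype(np.float32)
    return cv2.minAreaRect(w*1000),w
BLUE=((100,120,60),(125,255,255)); RED=((0,150,60),(8,255,255))
E
python3 - <<'E'
from h import *
w=arm.camera_params("wrist"); im=arm.get_image("wrist")
for n,c,b in (("blue",BLUE,(285,140,335,190)),("red",RED,(285,205,335,250))):
    print(n,mask_rect(im,*c,b,"wrist",w,.042)[0])
t=arm.camera_params("top"); it=arm.get_image("top")
for n,c,b in (("bblue",BLUE,(320,160,370,205)),("bred",RED,(325,205,375,255))):
    print(n,mask_rect(it,*c,b,"top",t,.03)[0])
for a in ((402,395),(400,20),(402,200)): print(at("wrist",w,np.array(a)*.64,.012).round(4))
E
```

```text
blue ((516.3158569335938, 51.071266174316406), (35.261898040771484, 41.13465881347656), 8.06790828704834)
red ((513.6356811523438, -29.998201370239258), (34.47624588012695, 45.79800796508789), 0.3909929692745209)
bblue ((608.7869262695312, -301.2529296875), (111.46583557128906, 116.27940368652344), 2.185872793197632)
bred ((436.96441650390625, -306.44952392578125), (113.2776870727539, 119.46731567382812), 4.02797269821167)
[ 0.4438 -0.0799  0.012 ]
[0.4551 0.2506 0.012 ]
[0.4508 0.0994 0.012 ]
```

```bash
cat >> h.py <<'E'
def pick_place(xy,yaw,bxy,byaw,z=.019):
    q=down(np.pi+yaw)
    arm.goto([*xy,.12],q); arm.move_straight([*xy,z],feed=.12); arm.grasp(40)
    print("gap",arm.read_finger_gap()); arm.move_straight([*xy,.15],feed=.2)
    arm.goto([*bxy,.13],down(np.pi+byaw)); print("gap",arm.read_finger_gap())
    arm.move_straight([*bxy,.032],feed=.15); arm.let_go(); arm.move_straight([*bxy,.15],feed=.25)
    print(arm.read_clock())
E
python3 - <<'E'
from h import *
a=np.radians(8)
pick_place((.5168-.0075*np.sin(a),.049+.0075*np.cos(a)),a,(.607,-.304),-np.pi/4)
E
```

```text
gap 0.03309771824051012
gap 0.03329437258340363
10.55
```

```bash
python3 - <<'E'
from h import *
pick_place((.514,-.0265),np.radians(.4),(.436,-.309),-np.pi/4)
arm.goto([.45,0.06,.25],down(np.pi-0.04))
w=arm.camera_params("wrist"); im=arm.get_image("wrist"); 
Z=dict(grip=.07,button_face=.068,pointer=.017,size_mark=.02,gauge=0,rider=.012)
for l,z in Z.items():
    print(l,[(np.round(d["pixel"],1).tolist(),at("wrist",w,d["pixel"],z).round(4).tolist(),round(d["conf"],2)) for d in arm.tip_of("wrist",l)[:1]])
it=arm.get_image("top")
a=np.vstack([cv2.resize(im[80:205,270:395],(600,600),interpolation=cv2.INTER_CUBIC)[:, :400]]); b=cv2.resize(it[150:260,210:390],(400,244))
b=cv2.copyMakeBorder(b,0,356,0,0,cv2.BORDER_CONSTANT)
cv2.imwrite("pics/m2.png",np.hstack([cv2.resize(im[80:205,285:370],(400,588)),b[:588]])[:,:,::-1])
E
```

```text
gap 0.033121973727060966
gap 0.03312375693860894
17.125
grip [([312.8, 104.0], [0.5123, 0.129, 0.07], 0.89)]
button_face [([331.8, 107.0], [0.5341, 0.1256, 0.068], 0.78)]
pointer [([352.8, 104.6], [0.5754, 0.1276, 0.017], 0.58)]
size_mark [([362.7, 185.5], [0.5917, 0.0188, 0.02], 0.43)]
gauge [([301.8, 88.0], [0.5111, 0.1492, 0.0], 0.79)]
rider [([358.5, 187.4], [0.5886, 0.0138, 0.012], 0.61)]
```

View pics/m2.png

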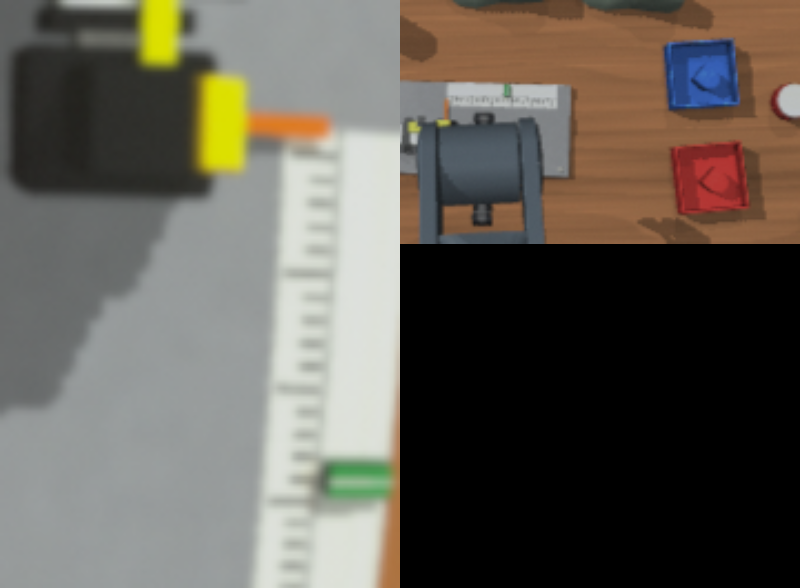

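Both blocks lie in their bins. In the crop, the pointer tip is at (329,126), i.e. wrist px (355,106.8). The rider's white line is at (362,481), i.e. (362,182.3). Next I'll fit the gauge, then grip.

```bash
python3 - <<'E'
from h import *
w=arm.camera_params("wrist")
P=at("wrist",w,(355,106.8),.017); M=at("wrist",w,(362,182.3),.02)
y=-.036; gx=np.array([np.sin(y),-np.cos(y)]); gy=np.array([np.cos(y),np.sin(y)])
print(P,M,"draw",(M-P)[:2]@gx)
g=[P[:2]-.064*gy]+[np.array(v) for v in ((.5101,.1281),(.5123,.129))]+[np.array(v)-.022*gy for v in ((.5348,.1294),(.5341,.1256))]+[np.array(v)+.022*gx for v in ((.5136,.1508),(.5111,.1492))]
g=np.array(g); print(g.round(4)); G=np.median(g,axis=0); print(G)
# bed near edge: gauge y=-62 ; scale check
E0=np.array([.4443,-.08]);print("gauge y of G by bed edge",(G-E0)@gy-.062)
np.save("g.npy",np.array([*G,*gx,*gy]))
q=down(np.pi+y); arm.goto([*G,.16],q); arm.move_straight([*G,.052],feed=.1)
arm.grasp(40); print(arm.read_finger_gap(),arm.read_gripper_force(),arm.read_force(),arm.read_clock())
w=arm.camera_params("wrist"); im=arm.get_image("wrist"); cv2.imwrite("pics/w3.png",cv2.resize(im[:,:,::-1],(800,600)))
E
```

```text
[0.57862576 0.12537899 0.017     ] [0.59068978 0.02382816 0.02      ] draw 0.10105081611768035
[[0.5147 0.1277]
 [0.5101 0.1281]
 [0.5123 0.129 ]
 [0.5128 0.1302]
 [0.5121 0.1264]
 [0.5128 0.1288]
 [0.5103 0.1272]]
[0.5123 0.1281]
gauge y of G by bed edge -0.0015340411605487686
0.027307279595855206 39.4659286737442 [ 1.72718623 -0.78131602  7.5898891 ] 21.3583
```

View pics/w3.png

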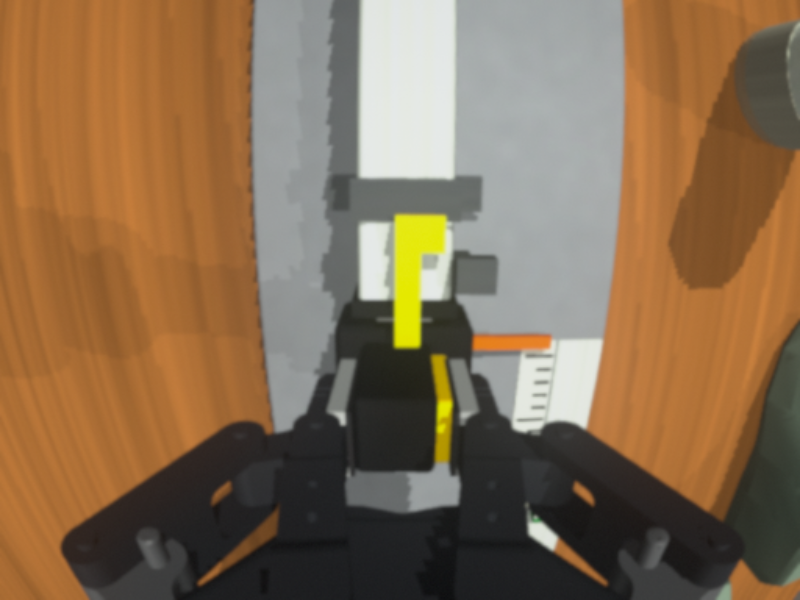

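The head is gripped with the button pressed in, and the hook is clear of the catch. The pointer tip is at (550,342) and should stay visible from the wrist. Now I'll draw the arm out.

```bash
python3 - <<'E'
from h import *
v=np.load("g.npy"); gx=v[2:4]
p=np.array(arm.read_ee_pos()); p[:2]+=.101*gx
arm.move_straight(p,feed=.05); arm.wait(.3)
print(arm.read_ee_pos()-p,arm.read_finger_gap(),arm.read_gripper_force(),arm.read_force(),arm.read_clock())
w=arm.camera_params("wrist"); im=arm.get_image("wrist")
for l,z in (("pointer",.017),("size_mark",.02)): print(l,[(np.round(d["pixel"],1),at("wrist",w,d["pixel"],z),d["conf"]) for d in arm.tip_of("wrist",l)[:1]])
cv2.imwrite("pics/w4.png",cv2.resize(im[180:270,290:410],(800,600),interpolation=cv2.INTER_CUBIC)[:,:,::-1])
E
```

```text
[-1.03145687e-03  5.51178184e-04 -2.89335295e-05] 0.026988722310381935 46.42024576663971 [-8.51918064  4.35898302  5.63613026] 23.875
pointer [(array([352.1, 218.7]), array([0.57282432, 0.02429548, 0.017     ]), 0.68)]
size_mark [(array([376.6, 223.9]), array([0.59033999, 0.02058863, 0.02      ]), 0.96)]
```

View pics/w4.png

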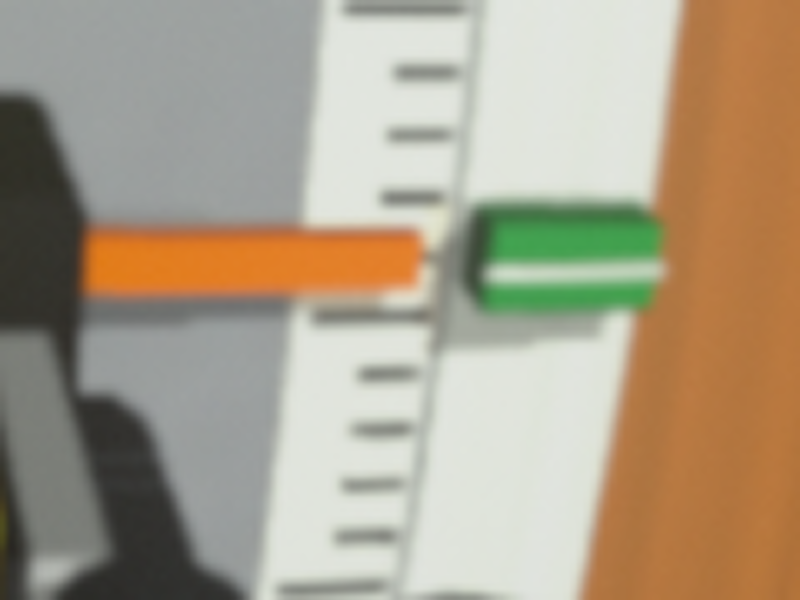

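The picture shows the pointer's centreline at the tip at (420,263) and the white line's centre at (575,270). The remaining offset looks like about 1 mm, so I'll compute it, correct it and hand in.

```bash
python3 - <<'E'
from h import *
gx=np.load("g.npy")[2:4]
def err(a,b):
    w=arm.camera_params("wrist"); return (at("wrist",w,b,.02)-at("wrist",w,a,.017))[:2]@gx
e=err((353,219.45),(376.25,220.5)); print(e)
if abs(e)<.005:
    p=np.array(arm.read_ee_pos()); p[:2]+=(e+.0003)*gx
    # command relative to previous target (steady sag about 1 mm is kept)
    p[:2]+=-np.array([-1.03e-3,5.5e-4])
    arm.move_straight(p,feed=.02); arm.wait(.5)
im=arm.get_image("wrist"); cv2.imwrite("pics/w5.png",cv2.resize(im[180:270,290:410],(800,600),interpolation=cv2.INTER_CUBIC)[:,:,::-1])
print(arm.read_finger_gap(),arm.read_gripper_force(),arm.read_clock())
E
```

```text
-5.7820104717529555e-05
0.027418762593619205 46.45864248275757 24.825
```

View pics/w5.png

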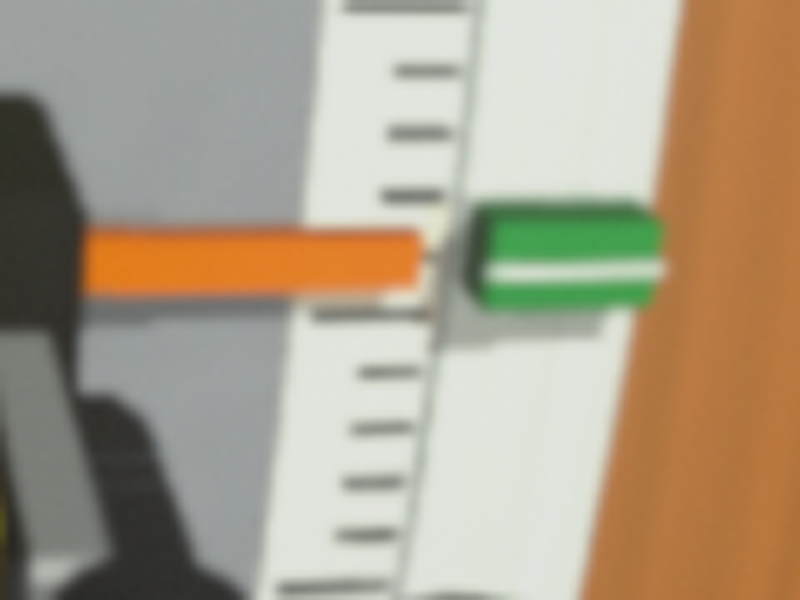

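The pointer at (420,263) is level with the white line at (575,270) to within about 1 mm, and the button is squeezed. Handing in.

```bash
python3 -c "
from workcell import arm
print(arm.close_job())"
```

```text
the job is handed in; nothing more can be done
None
```

I handed the job in: both blocks lie in their matching bins, and the arm is drawn out about 101 mm, with the pointer within about 1 mm of the rider's white line, the head held and the button squeezed; no verdict came back.

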